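# Pack the two card games into their wooden keepsake case

### The arm

A 7-joint arm with a two-finger parallel gripper is mounted at the origin on a cart in front of the work surface, level with it; the furniture and walls round the work are solid. World frame = base frame: x ahead of the robot, y to its left, z up, the work surface at z = 0. Lengths are in m, angles in rad, forces in N, time in s.
With the tool pointing down it reaches from about 0.425 to 0.875 m from the base axis. Payload 4.7 kg.
Tool frame: the origin (TCP) lies at the centre of the arm's flange, where the gripper is bolted on; the fingertips stand 173 mm ahead of it and the grasp point (between the pads) lies ahead of it (bot.grip_depth is the y of the grasp point in the tool frame, in m); y points along the fingers, x is the direction in which the jaws open and shut, and the axes are right-handed (so a half turn about y gives the same grasp; the last joint's range is limited). The gripper opens to 85 mm and grips with 20 to 120 N. Pads are 22 mm wide; open, the fingers measure 114 mm over their backs; the gripper's body (76 mm by 85 mm) begins 54 mm behind the grasp point. The pads swing forward as they close: fully open they stand 13 mm farther back than shut.
Start: joints at [1.203, 0.321, -0.07, 1.45, 0.023, 1.371, -0.057], TCP at [0.242, -0.603, 0.405] pointing down, gripper open.
Joint ranges: [-2.86, 2.86], [-0.3, 2.09], [-1.38, 1.24], [0.06, 2.45], [-1.56, 4.7], [0.09, 2.05], [-2.69, 2.69]. Speed limits (rad/s): [2.57, 2.57, 3.14, 3.14, 3.14, 3.14, 3.14].

### API

Orientations are given as a unit quaternion [x, y, z, w].
In Python, from station import bot gives the robot as it stands. The module is installed in compiled form; this text tells all that it offers.
- The arm moves only by the tool drive_tool, never from a script. Its argument "plan" is text: rows parted by semicolons, each of 7 numbers parted by spaces: the turn, a rotation vector about the tool's x, y, z scaled (see below), then the shift along the tool's x, y, z scaled (see below), then the finger opening in mm, from 0 to 85.4. In form: wx wy wz dx dy dz grip; .... A call has 1 to 8 rows; each row shifts and turns the pose as measured when the row begins, along the tool's axes as they then stand; what a row does not reach is not made up. The controller multiplies each number of a shift by 2.5 cm and each number of a turn by 5 degrees. A row lasts 1/12 s, in which the tool goes at most 41.7 mm and 7.16 degrees, less where a joint would pass 70% of its speed; a pose out of reach is approached as far as the arm can. A call with a number of a shift or a turn outside -1 to 1 is refused whole. A call with a gripper value outside its range is refused whole. The fingers move at their own pace and stop on an object; "newtons" is the grip in N (left out, the last holds). Time passes only in rows, so rows that do not move let the fingers close. It gives the time, the measured TCP pose, the force and the opening at its end, in the units of the state.
- bot.get_state(): the state, without advancing time (a new reading comes with each control period).
- bot.camera(name): name is "side" or "top" or "wrist"; returns a dict with "image" (384x512x3 uint8, red, green, blue), "depth" (384x512 float32, m along the optical axis (not along the pixel's ray), 0 where there is no reading), "K" (3x3 intrinsics, pixels), "R" (3x3) and "t" (3): a world point X has camera coordinates R X + t; the wrist camera has in their place "hand_eye" (4x4, takes a point from camera to tool coordinates, whose origin is the TCP and whose axes are the tool frame's). Camera axes: x right, y down, z forward; pixel columns grow to the right and rows downward; lengths in m; the calibration is good to about 2 mm. A picture is of the moment at which its call begins: read the wrist's pose just before it.
- bot.finish_job(): hands the job in, once; it reports no verdict.
The state is a dict: "time_s": time; "joints": joint angles; "joint_vel": joint speeds; "joint_torque": joint torques, N m; "position": TCP position; "tool_rot": TCP orientation; "contact_force": force on the tool from outside, world axes, zero at the start; "moment": the same for the moment, N m; "finger_gap": finger opening in m.
Only numpy, scipy, OpenCV 4.12 (cv2) and the standard library are available. Lean on these libraries where they do the work, as an engineer would, in place of code of your own. Each camera call takes 0.05 s, during which the arm holds its last target. There are 200 camera calls.

### The job

Pack the two boxed card games into the wooden case as a set: pick both up together as the pile they lie in, bring the pile in under the half-open lid and tilt it in, one end going down along its end wall first while the other end is still above the rim. Then lower that end until the pile lies flat on the case floor, let go, and swing the lid down until it is fully shut, with nothing left moving. Leave the small candle and the hand stamp beside the work where they stand.

Things in the scene. Friction and masses are not known exactly. Their poses are not given: they have to be found in the camera images.
- game_low_center (a point): centre of the lower of two equal boxed card games (dark, red and white pattern), each 92 mm long, 66 mm wide, 22 mm thick, about 0.14 kg, lying flat and squarely one on the other: a pile 92x66x44 mm on the counter, to be pinched across its 66 mm width. Axes: x along the length (at the start roughly away to the left, like the case's x), y along the width, z up
- game_top_center (a point): centre of the upper boxed card game, same size and axes; at the start it lies 22 mm above the centre of the lower one
- game_low_far (a point): middle of the short bottom edge of the lower game at its +x end (at the start the end farther from the robot)
- game_low_near (a point): middle of the short bottom edge of the lower game at its -x end (at the start the end nearer to the robot)
- case: wooden case, firm on the counter; origin at the centre of its underside, x from front to hinge side (away to the left from the robot), z up. Outside 110 (x) by 83 mm (y); floor top at z = 6; walls 6 mm thick, rim at z = 31; inside 98 by 71 mm, so the pile has 3 mm at each end and 2.5 mm at each side. Both side walls have a wide finger cut-out from x = -33 to +33 mm, where they are only 10 mm high
- lid_hinge (a point): middle of the lid's hinge line, at x = 55, z = 33 mm in the case frame; the line runs along the case's y. The lid is a hollow shell 110 mm long (hinge to front) and 83 mm wide, walls 4 mm thick, 20 mm deep inside, its flat outer top 25 mm above the hinge line when shut. Shut, it clears a pile that lies flat on the floor by 3 mm
- lid_front (a point): middle of the front edge of the lid's flat outer top: 110 mm in front of the hinge line and 25 mm above it when shut. With the lid half open this is its highest edge; the flat outer top then faces away from the case's front and slopes down from here to the hinge side
- lid (a joint): angle of the lid, rad: 0 shut, grows as it opens. It starts at 1.04 to 1.12 and stops at 1.13, so it overhangs the case. Friction holds it above about 1.0; pushed below about 0.9 it sinks shut by its own weight (0.15 kg). Pushing the outer top near its front edge, towards the case's front, takes less than 1 N
- candle_small: striped candle, 48 mm across, 65 mm high, stands to the left of the case; origin at its underside
- stamp: wooden hand stamp, 28 x 52 x 71 mm, stands between the pouch rack and the card games; origin at its underside

How it is judged:
By the outcome, as a careful person would: the job done as asked, in the order asked, and still so for the second after the job is handed in, with the robot touching nothing.
It also fails if it takes over 58 s, if anything falls off the work surface, if the arm or the gripper's body presses on something with over 40 N, if the wrist force passes 120 N, or if a joint passes its speed limit or range.

## Working session

There is one attempt and no reset: what is moved stays moved. The work goes in short steps, Python scripts to look and compute and a tool call to move; the robot and the scene stay as the last step left them, time stands still between calls to the robot, and variables do not carry over. Pictures are saved under pics/ and viewed, about 8 in all and at most 12, crops included, and the job is handed in when it is done.

Besides the shell and the picture viewer there is one more tool, called after "Request:" by a JSON object that holds its "api" and its "payload", one argument or row to a line. drive_tool: Moves the arm, as the interface text tells. Its arguments: {"type":"object","properties":{"plan":{"type":"string"},"newtons":{"type":"number"}},"required":["plan"]}

```bash
mkdir -p pics; cat > h.py <<'E'
from station import bot
import numpy as np, cv2
from scipy.spatial.transform import Rotation as Ro
def snap(n,f):
    s=bot.get_state(); c=bot.camera(n); cv2.imwrite('pics/'+f+'.png',c['image'][:,:,::-1])
    if 'hand_eye' in c:
        T=np.eye(4);T[:3,:3]=Ro.from_quat(s['tool_rot']).as_matrix();T[:3,3]=s['position'];c['X']=T@c['hand_eye']
    else:
        T=np.eye(4);T[:3,:3]=c['R'];T[:3,3]=np.ravel(c['t']);c['X']=np.linalg.inv(T)
    np.savez('pics/'+f,**c); return c
def cloud(c):
    d=c['depth'];K=c['K'];v,u=np.indices(d.shape)
    P=np.stack([(u-K[0,2])/K[0,0]*d,(v-K[1,2])/K[1,1]*d,d],-1)
    W=P@c['X'][:3,:3].T+c['X'][:3,3];W[d==0]=np.nan;return W
def st():
    s=bot.get_state();print({k:np.round(s[k],4).tolist() for k in s if k not in('joint_vel','joint_torque')});return s
E
python3 - <<'E'
from h import *
s=st();print(bot.grip_depth);print(Ro.from_quat(s['tool_rot']).as_matrix().round(3))
a=snap('top','top0');b=snap('side','side0')
for c in(a,b):print(c['X'].round(3).tolist(),c['K'].round(1).tolist())
im=np.hstack([cv2.imread('pics/top0.png'),cv2.imread('pics/side0.png')])
E
```

```text
{'time_s': 0.0, 'joints': [1.2031, 0.3218, -0.0701, 1.4517, 0.0226, 1.3708, -0.0569], 'position': [0.2421, -0.603, 0.4036], 'tool_rot': [-0.5854, 0.3966, -0.3955, 0.5862], 'contact_force': [-0.7028, 0.8107, -0.0887], 'moment': [0.016, 0.0545, 0.0231], 'finger_gap': 0.0856}
0.1547
[[ 0.373 -0.001  0.928]
 [-0.928  0.002  0.373]
 [-0.002 -1.    -0.   ]]
[[-0.005, -0.992, 0.123, 0.332], [-1.0, 0.003, -0.017, -0.232], [0.017, -0.123, -0.992, 0.905], [0.0, 0.0, 0.0, 1.0]] [[436.2, 0.0, 260.0], [0.0, 436.2, 192.4], [0.0, 0.0, 1.0]]
[[0.924, 0.174, -0.341, 0.754], [0.382, -0.37, 0.847, -0.971], [0.021, -0.913, -0.408, 0.421], [0.0, 0.0, 0.0, 1.0]] [[381.1, 0.0, 255.4], [0.0, 381.1, 191.7], [0.0, 0.0, 1.0]]
```

View pics/top0.png

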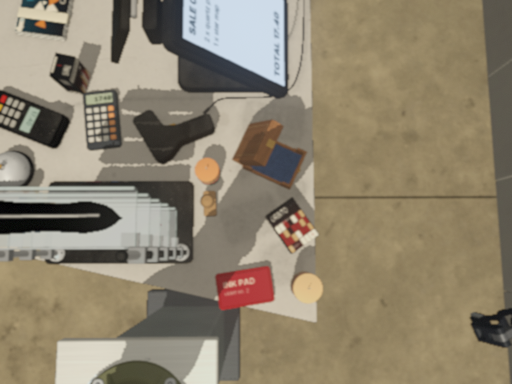

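View pics/side0.png

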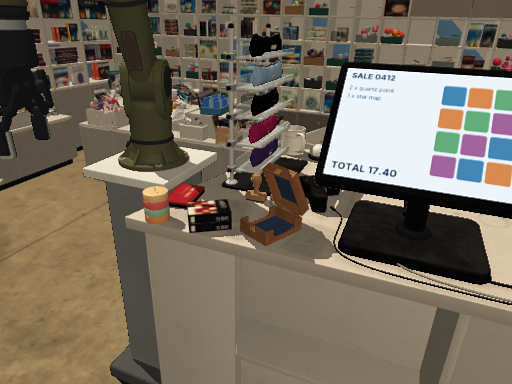

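Top view: case near (275,155), with its lid opening towards the upper left. The pile is at (292,225), stamp (209,203), small candle (207,170), pouch rack on the left. I'll measure from the depth images.

```bash
cat > m.py <<'E'
from h import *
c=dict(np.load('pics/top0.npz'));W=cloud(c);s=dict(np.load('pics/side0.npz'));S=cloud(s)
for v,u in((225,292),(155,275),(170,207),(203,209)):print(u,v,W[v,u].round(4))
def box(W,x,y,z):return W[(W[...,0]>x[0])&(W[...,0]<x[1])&(W[...,1]>y[0])&(W[...,1]<y[1])&(W[...,2]>z[0])&(W[...,2]<z[1])]
def rect(P):
    r=cv2.minAreaRect((P[:,:2]*1000).astype(np.float32));return len(P),np.round(r[0],1),np.round(r[1],1),round(r[2],1)
p=W[225,292]
for C in(W,S):
  g=box(C,(p[0]-.075,p[0]+.065),(p[1]-.07,p[1]+.07),(.036,.052));print('pile',rect(g),g[:,2].mean())
for n,(v,u) in dict(candle=(170,207),stamp=(203,209)).items():
  q=W[v,u];g=box(W,(q[0]-.04,q[0]+.04),(q[1]-.04,q[1]+.04),(.02,.12));print(n,rect(g),np.median(g[:,2]),g[:,2].max())
q=W[155,275]
g=box(W,(q[0]-.13,q[0]+.13),(q[1]-.12,q[1]+.12),(.027,.035));print('rimish',rect(g))
g=box(S,(q[0]-.13,q[0]+.13),(q[1]-.12,q[1]+.12),(.02,.16));print(rect(g),g[:,2].max())
im=cv2.imread('pics/top0.png')[110:265,190:330];cv2.imwrite('pics/topc.png',cv2.resize(im,None,fx=5,fy=5,interpolation=cv2.INTER_CUBIC)[:600] if 0 else cv2.resize(im,(542,600),interpolation=cv2.INTER_CUBIC))
im=cv2.imread('pics/side0.png')[150:260,130:330];cv2.imwrite('pics/sidec.png',cv2.resize(im,None,fx=4,fy=4,interpolation=cv2.INTER_CUBIC))
E
python3 m.py
```

```text
292 225 [ 0.3732 -0.3099  0.0475]
275 155 [ 0.5224 -0.2801  0.0049]
207 170 [ 0.4819 -0.1429  0.0552]
209 203 [ 0.4148 -0.1491  0.0721]
pile (1561, array([ 373.8, -309. ]), array([92.1, 66.1]), 34.7) 0.04430263807171951
pile (714, array([ 376.5, -309.2]), array([91.9, 70.3]), 34.6) 0.04435596990507471
candle (528, array([ 476.6, -144.2]), array([63.8, 46.8]), 27.4) 0.054462629371166194 0.0662212947377313
stamp (202, array([ 420. , -143.5]), array([49.2, 25.3]), 0.8) 0.066983275318789 0.07420311572063165
rimish (194, array([ 473.3, -258.4]), array([ 72.3, 189.1]), 17.1)
(2712, array([ 504.7, -297.9]), array([206.8, 224.2]), 50.7) 0.15998637887417405
```

View pics/topc.png

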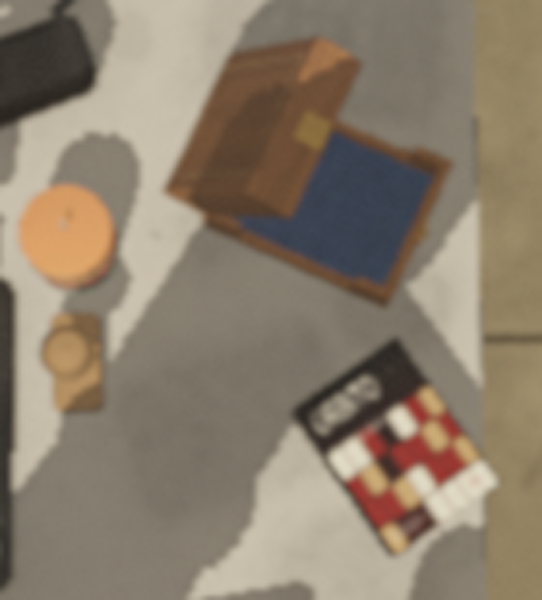

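View pics/sidec.png

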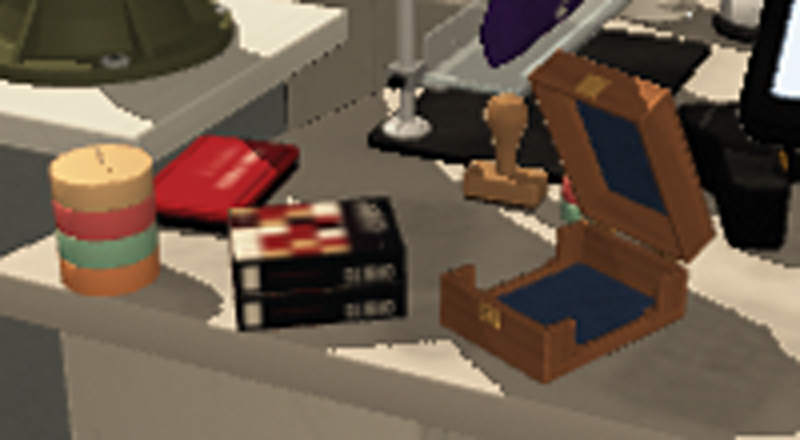

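Request:
{"api": "drive_tool", "payload": {
  "plan": "0 0 0 -1 0 0.9 85; 0 0 0 -1 0 0.9 85; 0 0 0 -1 0 0.9 85; 0 0 0 -1 0 0.9 85; 0 0 0 -1 0 0.9 85; 0 -0.85 0 -1 0 0.9 85; 0 -0.85 0 -1 0 0.9 85; 0 -0.85 0 -1 0 0.9 85",
  "newtons": 40
}}

```text
time_s: 0.77
position: [0.3258, -0.3445, 0.3966]
tool_rot: [-0.624, 0.335, -0.327, 0.625]
contact_force: [0.8, 0.3, 1.1]
finger_gap: 0.0848
```

```bash
python3 - <<'E'
from h import *
s=st();c=snap('wrist','w1');h=c['hand_eye'];print(h.round(3).tolist(),c['K'].round(0).tolist());print(bot.grip_depth)
E
```

```text
{'time_s': 0.7667, 'joints': [1.0059, -0.0351, -0.2426, 1.869, -0.007, 1.3174, -0.2084], 'position': [0.3258, -0.3445, 0.3966], 'tool_rot': [-0.6245, 0.3346, -0.327, 0.6254], 'contact_force': [0.7577, 0.2697, 1.0699], 'moment': [-0.0058, -0.0462, -0.0046], 'finger_gap': 0.0848}
[[1.0, -0.0, -0.001, 0.0], [0.001, -0.278, 0.961, 0.03], [-0.001, -0.961, -0.278, 0.07], [0.0, 0.0, 0.0, 1.0]] [[323.0, 0.0, 255.0], [0.0, 323.0, 193.0], [0.0, 0.0, 1.0]]
0.1547
```

View pics/w1.png

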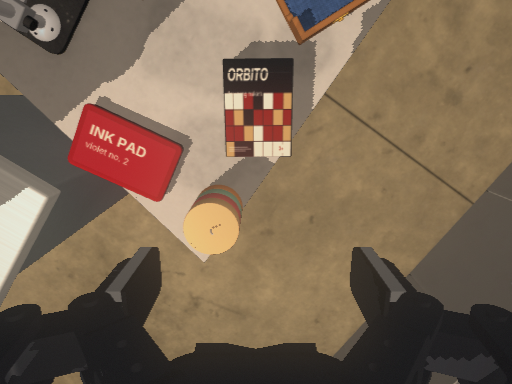

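```bash
cat > m2.py <<'E'
from h import *
from m import box,rect
c=dict(np.load('pics/w1.npz'));V=cloud(c)
g=box(V,(.3,.46),(-.38,-.24),(.036,.052));print('pile wrist',rect(g),g[:,2].mean())
p=np.array([.3738,-.309]);a=np.radians(34.7);R=np.array([[np.cos(a),np.sin(a)],[-np.sin(a),np.cos(a)]])
for n,C in(('top',W),('wrist',V)):
  g=box(C,(.18,.32),(-.42,-.26),(.05,.12));r=rect(g);print('bigcandle',n,r,g[:,2].max(),'in pile frame',R@(np.array(r[1])/1000-p))
E
python3 m2.py | grep -A9 wrist
```

```text
pile wrist (6703, array([ 375.2, -309.4]), array([92., 66.]), 34.7) 0.044514112824534074Traceback (most recent call last):
  File "m2.py", line 6, in <module>
    for n,C in(('top',W),('wrist',V)):
                      ^
NameError: name 'W' is not defined
```

```bash
sed -i 's/import box,rect/import box,rect,W/' m2.py; python3 m2.py | grep -A9 wrist
```

```text
pile wrist (6703, array([ 375.2, -309.4]), array([92., 66.]), 34.7) 0.044514112824534074
bigcandle top (730, array([ 253.7, -333.9]), array([54.6, 55.5]), 87.7) 0.0828033996313573 in pile frame [-0.11291456  0.04789908]
bigcandle wrist (2603, array([ 255.1, -335. ]), array([55.7, 55.3]), 20.5) 0.08142357167789421 in pile frame [-0.11238977  0.04619773]
```

```bash
python3 - <<'E'
from h import *
c=dict(np.load('pics/w1.npz'));d=c['depth'];K=c['K'];v,u=np.indices(d.shape)
P=np.stack([(u-K[0,2])/K[0,0]*d,(v-K[1,2])/K[1,1]*d,d],-1)@c['hand_eye'][:3,:3].T+c['hand_eye'][:3,3]
m=(d>0.03)&(d<.2);Q=P[m];print(m.sum(),Q.min(0),Q.max(0))
for side in(-1,1):
  q=Q[(Q[:,0]*side>.02)&(abs(Q[:,2])<.02)]
  for y in np.arange(.08,.19,.01):
    b=q[(q[:,1]>y)&(q[:,1]<y+.01)]
    if len(b):print(side,round(y,3),len(b),b.min(0).round(4),b.max(0).round(4))
E
```

```text
36249 [-0.07400415  0.07770354 -0.01311183] [0.07445224 0.16076653 0.02044507]
-1 0.08 2204 [-0.0592  0.0801  0.0074] [-0.02    0.09    0.0181]
-1 0.09 2712 [-0.0658  0.09   -0.0001] [-0.02   0.1    0.018]
-1 0.1 5363 [-0.0735  0.1    -0.0126] [-0.0296  0.11    0.0172]
-1 0.11 1470 [-0.074  0.11  -0.013] [-0.0383  0.12    0.0139]
-1 0.12 850 [-0.056   0.1201 -0.0054] [-0.0418  0.13    0.0119]
-1 0.13 940 [-0.0565  0.13   -0.0123] [-0.0419  0.14    0.0115]
-1 0.14 763 [-0.0566  0.14   -0.0118] [-0.0418  0.15    0.0113]
-1 0.15 441 [-0.055   0.15   -0.0117] [-0.0419  0.1599  0.0114]
-1 0.16 3 [-0.0429  0.1601  0.0009] [-0.0427  0.1608  0.0037]
1 0.08 2200 [0.02   0.0802 0.0079] [0.0589 0.09   0.0182]
1 0.09 2712 [ 0.0201  0.09   -0.0004] [0.066  0.1    0.0181]
1 0.1 5324 [ 0.0297  0.1    -0.0131] [0.0734 0.11   0.0173]
1 0.11 1501 [ 0.0385  0.11   -0.0123] [0.0745 0.1199 0.0138]
1 0.12 838 [ 0.0418  0.12   -0.0051] [0.0561 0.13   0.0119]
1 0.13 949 [ 0.0419  0.13   -0.012 ] [0.0564 0.14   0.0113]
1 0.14 756 [ 0.0418  0.14   -0.0116] [0.0561 0.15   0.0112]
1 0.15 461 [ 0.0419  0.15   -0.0119] [0.0565 0.1599 0.0114]
1 0.16 1 [0.0427 0.1601 0.0053] [0.0427 0.1601 0.0053]
```

```bash
cat >> h.py <<'E'
D=.148
def pose(G,yaw,lean,d=D):
    "TCP pose for grasp point G, pile-x yaw and lean in deg"
    a=np.radians(yaw);X=np.array([np.cos(a),np.sin(a),0]);Y=np.array([-np.sin(a),np.cos(a),0]);Z=np.array([0,0,1.])
    l=np.radians(lean);y=np.sin(l)*X-np.cos(l)*Z;R=np.stack([-Y,y,np.cross(-Y,y)],1);return np.asarray(G)-d*y,R
def todo(p,R,s=None):
    s=s or bot.get_state();R0=Ro.from_quat(s['tool_rot']).as_matrix();d=R0.T@(p-np.array(s['position']))/.025
    w=np.degrees(Ro.from_matrix(R0.T@R).as_rotvec())/5;print('turn',w.round(2),'shift',d.round(2),'f',np.round(s['contact_force'],1),'p',np.round(p,4),'gap',round(s['finger_gap'],4),'t',s['time_s'])
E
python3 - <<'E'
from h import *
G=np.array([.3679,-.3136,.028]);p,R=pose(G,34.7,25);todo(p-.07*R[:,1],R)
E
```

```text
turn [ 5.02  0.   -0.16] shift [ 0.19  6.85 -1.83] f [ 0.6  7.5 -0.1] p [ 0.2922 -0.366   0.2256] gap 0.0848 t 0.8167
```

Request:
{"api": "drive_tool", "payload": {
  "plan": "1 0 0 0.03 0.98 -0.26 85; 1 0 0 0.03 0.95 -0.34 85; 1 0 0 0.03 0.92 -0.43 85; 1 0 0 0.03 0.88 -0.5 85; 1 0 0 0.03 0.83 -0.58 85; 0 0 0 0 0.78 -0.65 85; 0 0 0 0 0.78 -0.65 85; 0 0 0 0 0 0 85"
}}

```text
time_s: 1.48
position: [0.2956, -0.361, 0.2208]
tool_rot: [-0.47, 0.244, -0.388, 0.754]
contact_force: [-0.6, 1.1, -0.2]
finger_gap: 0.085
```

```bash
python3 - <<'E'
from h import *
G=np.array([.3679,-.3136,.028]);p,R=pose(G,34.7,25);todo(p-.07*R[:,1],R);todo(p,R);print(st()['joints'])
E
```

```text
turn [-0.2   0.11 -0.09] shift [ 0.08 -0.27 -0.12] f [-0.6  1.1 -0.2] p [ 0.2922 -0.366   0.2256] gap 0.085 t 1.4833
turn [-0.2   0.11 -0.09] shift [ 0.11  2.53 -0.17] f [-0.6  1.1 -0.2] p [ 0.3165 -0.3492  0.1621] gap 0.085 t 1.4833
{'time_s': 1.4833, 'joints': [1.1244, 0.1541, -0.1284, 2.0989, -0.5284, 0.9838, 0.3616], 'position': [0.2956, -0.361, 0.2208], 'tool_rot': [-0.4704, 0.2444, -0.3882, 0.7539], 'contact_force': [-0.6144, 1.1003, -0.1923], 'moment': [-0.2214, 0.4595, 0.0446], 'finger_gap': 0.085}
[ 1.12438675  0.15410459 -0.12836477  2.09889859 -0.52839626  0.98381831
  0.36155538]
```

Request:
{"api": "drive_tool", "payload": {
  "plan": "-0.2 0.1 -0.1 0.1 0.5 -0.15 85; 0 0 0 0 0.55 0 85; 0 0 0 0 0.55 0 85; 0 0 0 0 0.5 0 85; 0 0 0 0 0.4 0 85; 0 0 0 0 0 0 85"
}}

```text
time_s: 1.98
position: [0.3184, -0.351, 0.1641]
tool_rot: [-0.476, 0.25, -0.393, 0.746]
contact_force: [-0.5, 0.8, -0.0]
finger_gap: 0.0849
```

```bash
python3 - <<'E'
from h import *
G=np.array([.3679,-.3136,.028]);p,R=pose(G,34.7,25);todo(p,R)
snap('side','s1');im=cv2.imread('pics/s1.png')[90:260,80:300];cv2.imwrite('pics/s1c.png',cv2.resize(im,(770,595),interpolation=cv2.INTER_CUBIC))
E
```

```text
turn [-0.   -0.03  0.04] shift [-0.1   0.06 -0.05] f [-0.5  0.8 -0. ] p [ 0.3165 -0.3492  0.1621] gap 0.0849 t 1.9833
```

View pics/s1c.png

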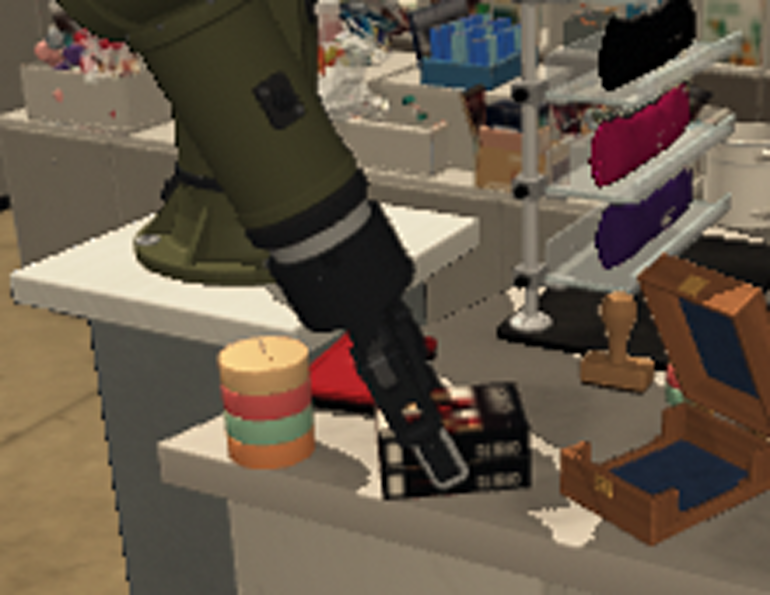

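Request:
{"api": "drive_tool", "payload": {
  "plan": "0 0 0 -0.1 0.06 -0.05 85; 0 0 0 0 0 0 55; 0 0 0 0 0 0 55; 0 0 0 0 0 0 55; 0 0 0 0 0 0 55; 0 0 0 0 0 0 55; 0 0 0 0 0 0 55; 0 0 0 0 0 0 55",
  "newtons": 50
}}

```text
time_s: 2.7
position: [0.3157, -0.3515, 0.166]
tool_rot: [-0.477, 0.248, -0.395, 0.745]
contact_force: [-0.2, -0.3, -1.7]
finger_gap: 0.0654
```

```bash
python3 - <<'E'
from h import *
st()
E
```

```text
{'time_s': 2.7, 'joints': [1.0916, 0.2433, -0.1531, 2.1303, -0.5518, 0.831, 0.3635], 'position': [0.3157, -0.3515, 0.166], 'tool_rot': [-0.4773, 0.2482, -0.395, 0.7447], 'contact_force': [-0.2338, -0.297, -1.6827], 'moment': [-0.4155, 0.5823, -0.0005], 'finger_gap': 0.0654}
```

Request:
{"api": "drive_tool", "payload": {
  "plan": "0 0 0 0 -0.18 0.08 55; 0 0 0 0 -0.36 0.17 55; 0 0 0 0 -0.72 0.34 55; 0 0 0 0 -0.72 0.34 55; 0 0 0 0 -0.72 0.34 55; 0 0 0 0 -0.72 0.34 55; 0 0 0 0 -0.54 0.25 55; 0 0 0 0 0 0 55"
}}

```text
time_s: 3.37
position: [0.3156, -0.3495, 0.2842]
tool_rot: [-0.477, 0.249, -0.394, 0.745]
contact_force: [0.3, -1.0, -0.5]
finger_gap: 0.0656
```

```bash
python3 - <<'E'
from h import *
st();snap('side','s2');snap('top','t2');a=cv2.imread('pics/s2.png')[60:260,80:330];b=cv2.imread('pics/t2.png')[100:270,190:340]
cv2.imwrite('pics/s2c.png',np.hstack([cv2.resize(x,None,fx=320/x.shape[0],fy=320/x.shape[0],interpolation=cv2.INTER_CUBIC) for x in(a,b)]))
E
```

```text
{'time_s': 3.3667, 'joints': [1.0864, 0.0582, -0.1428, 2.0512, -0.4911, 1.0699, 0.2222], 'position': [0.3156, -0.3495, 0.2842], 'tool_rot': [-0.4768, 0.2489, -0.3945, 0.7451], 'contact_force': [0.2525, -0.958, -0.5248], 'moment': [-0.4071, 0.4321, -0.0237], 'finger_gap': 0.0656}
```

View pics/s2c.png

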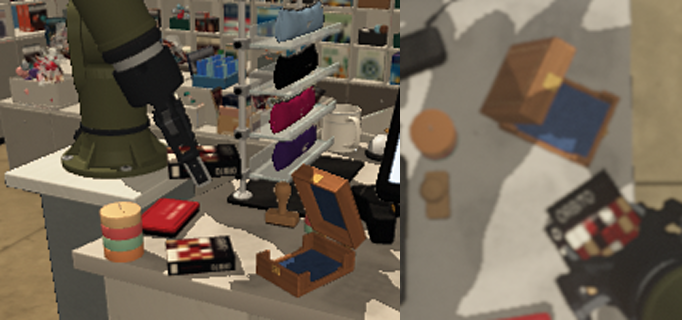

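The lower box stayed behind, because the grip was about 4 mm too high. I'll measure both boxes, set the upper one back squarely and grip lower.

```bash
cat > m3.py <<'E'
from h import *
from m import box,rect
import sys
S=cloud(dict(np.load('pics/s2.npz')));T=cloud(dict(np.load('pics/t2.npz')))
for n,C in(('side',S),('top',T)):
  g=box(C,(.3,.46),(-.38,-.24),(.017,.028));print('LOW',n,rect(g),g[:,2].mean())
  for z in((.13,.2),(.15,.175)):
    g=box(C,(.3,.46),(-.4,-.24),z);print('HELD',n,rect(g),g[:,2].min(),g[:,2].max())
E
python3 m3.py | grep -E 'LOW|HELD'
python3 - <<'E'
from h import *
# top face of held box: pixels of white/red? plane fit on top face
c=dict(np.load('pics/t2.npz'));W=cloud(c)
v,u=np.array([178,195]),None
for (v,u) in((203,262),(210,268),(197,256),(190,267),(215,262)):print(u,v,W[v,u].round(4))
c=dict(np.load('pics/s2.npz'));W=cloud(c)
for (v,u) in((155,225),(153,222),(157,228),(163,224),(164,230)):print(u,v,W[v,u].round(4))
E
```

```text
LOW side (676, array([ 384.7, -310.3]), array([122. ,  88.6]), 34.7) 0.022902426785348155
HELD side (1027, array([ 375.8, -312.3]), array([ 95.5, 127.4]), 35.7) 0.1327777571968346 0.19982528976393482
HELD side (672, array([ 382.3, -318.1]), array([ 91.8, 101. ]), 34.3) 0.15000292397240805 0.17477624444296536
LOW top (121, array([ 385.4, -284.8]), array([144.6,  50.7]), 2.6) 0.022253164523289858
HELD top (2077, array([ 377.2, -305.5]), array([ 83.3, 130.8]), 36.1) 0.13330822436916834 0.19998424869953835
HELD top (1556, array([ 379.4, -305.5]), array([ 78.6, 104.2]), 34.1) 0.15001962189589646 0.17498299524456062
262 203 [ 4.215e-01 -2.522e-01  4.000e-04]
268 210 [ 0.3935 -0.2589  0.1615]
256 197 [ 0.4345 -0.2398 -0.0024]
267 190 [ 4.489e-01 -2.629e-01 -2.000e-04]
262 215 [ 3.965e-01 -2.521e-01  3.000e-04]
225 155 [ 0.4094 -0.2898  0.1639]
222 153 [ 0.3978 -0.2808  0.1639]
228 157 [ 0.4208 -0.2987  0.1639]
224 163 [ 0.421  -0.3176  0.1569]
230 164 [ 0.432  -0.3124  0.1548]
```

```bash
python3 - <<'E' | grep OUT
from h import *
from m import rect
C=cloud(dict(np.load('pics/s2.npz')));C0=cloud(dict(np.load('pics/side0.npz')))
a=np.radians(34.7);R=np.array([[np.cos(a),np.sin(a)],[-np.sin(a),np.cos(a)]])
def f(C,z0,z1):
  q=(C[...,:2]-[.3745,-.309])@R.T
  m=(abs(q[...,0])<.056)&(abs(q[...,1])<.045)&(C[...,2]>z0)&(C[...,2]<z1)
  n,l,s,_=cv2.connectedComponentsWithStats(m.astype(np.uint8));k=1+s[1:,4].argmax();m=l==k
  p=q[m];print('OUT',rect(C[m]),'pile-frame 1/99 pct',np.percentile(p,[1,99],0).round(4).tolist(),C[m][:,2].mean())
f(C0,.042,.047);f(C,.0205,.0252);f(C,.161,.1665)
E
```

```text
OUT (602, array([ 376.5, -309.2]), array([91.8, 70.3]), 34.6) pile-frame 1/99 pct [[-0.0438, -0.0351], [0.046, 0.0311]] 0.04524396418620313
OUT (602, array([ 367. , -311.2]), array([92., 70.]), 34.7) pile-frame 1/99 pct [[-0.0525, -0.031], [0.0372, 0.0356]] 0.023307562803286594
OUT (280, array([ 393.5, -299.7]), array([52.5, 77.7]), 34.2) pile-frame 1/99 pct [[-0.0042, -0.0403], [0.0465, 0.0337]] 0.16387977019181377
```

```bash
python3 - <<'E'
from h import *
R=pose([0,0,0],34.7,25)[1];s=bot.get_state()
todo(np.array([.3069,-.3532,.1685]),R);print(s['joint_vel'])
E
```

```text
turn [ 0.02 -0.05  0.04] shift [-0.04  3.94 -2.23] f [-1.2  0.5 -2.5] p [ 0.3069 -0.3532  0.1685] gap 0.0654 t 3.4667
[-0.00021156  0.03178701  0.00158237  0.03321676  0.00483905 -0.00601036
  0.00423437]
```

Request:
{"api": "drive_tool", "payload": {
  "plan": "0 0 0 0 0.7 -0.4 55; 0 0 0 0 0.7 -0.4 55; 0 0 0 0 0.7 -0.4 55; 0 0 0 0 0.7 -0.4 55; 0 0 0 0 0.5 -0.28 55; 0 0 0 0 0.3 -0.17 55; 0 0 0 0 0.1 -0.06 55; 0 0 0 0 0 0 55"
}}

```text
time_s: 4.13
position: [0.3066, -0.3526, 0.167]
tool_rot: [-0.475, 0.252, -0.393, 0.746]
contact_force: [0.6, -1.5, 2.0]
finger_gap: 0.0653
```

```bash
python3 - <<'E'
from h import *
R=pose([0,0,0],34.7,25)[1]
todo(np.array([.3069,-.3532,.1660]),R)
E
```

```text
turn [ 0.   -0.09 -0.01] shift [ 0.03  0.04 -0.02] f [ 0.6 -1.5  2. ] p [ 0.3069 -0.3532  0.166 ] gap 0.0653 t 4.1333
```

Request:
{"api": "drive_tool", "payload": {
  "plan": "0 -0.09 0 0.03 0.05 -0.02 55; 0 0 0 0 0 0 55; 0 0 0 0 0 0 85; 0 0 0 0 0 0 85; 0 0 0 0 0 0 85; 0 0 0 0 0 0 85; 0 0 0 0 0 0 85"
}}

```text
time_s: 4.72
position: [0.3073, -0.3525, 0.1665]
tool_rot: [-0.476, 0.249, -0.39, 0.748]
contact_force: [-0.2, -0.4, -0.0]
finger_gap: 0.0849
```

```bash
cat > m4.py <<'E'
from h import *
s=st();c=snap('side','s3');C=cloud(c)
a=np.radians(34.7);R=np.array([[np.cos(a),np.sin(a)],[-np.sin(a),np.cos(a)]])
q=(C[...,:2]-[.3745,-.309])@R.T
m=(abs(q[...,0])<.056)&(abs(q[...,1])<.05)&(C[...,2]>.042)&(C[...,2]<.047)
p=q[m];print(np.percentile(p,[1,99],0).round(4).tolist(),C[m][:,2].mean())
im=c['image'][160:260,150:270,::-1];cv2.imwrite('pics/s3c.png',cv2.resize(im,(720,600),interpolation=cv2.INTER_CUBIC))
E
python3 m4.py
```

```text
{'time_s': 4.7167, 'joints': [1.1002, 0.2394, -0.1443, 2.1339, -0.5481, 0.8495, 0.3815], 'position': [0.3073, -0.3525, 0.1665], 'tool_rot': [-0.4764, 0.2487, -0.3899, 0.7478], 'contact_force': [-0.1647, -0.3711, -0.0026], 'moment': [-0.2496, 0.3756, 0.0366], 'finger_gap': 0.0849}
[[-0.0528, -0.0448], [0.037, 0.0457]] 0.04525363524821256
```

View pics/s3c.png

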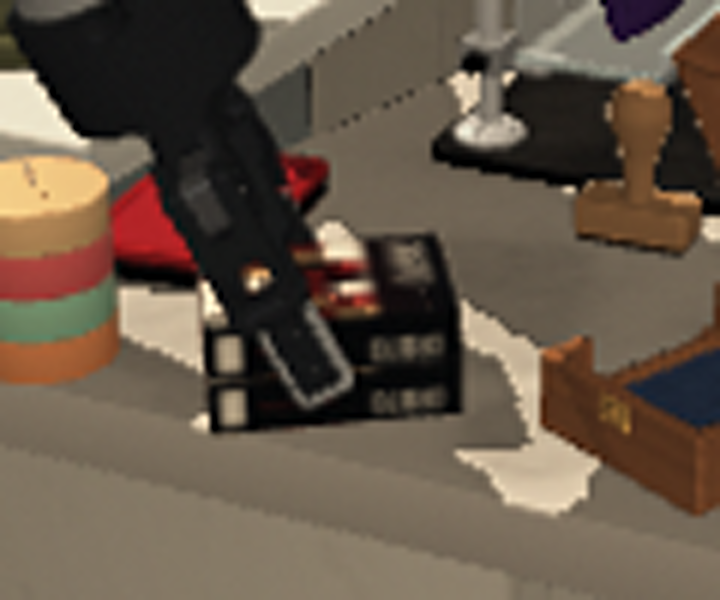

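Request:
{"api": "drive_tool", "payload": {
  "plan": "0 0 0 0 0.15 0.04 85; 0 0 0 0 0.15 0.04 85; 0 0 0 0 0 0 85; 0 0 0 0 0 0 85",
  "newtons": 100
}}

```text
time_s: 5.1
position: [0.3119, -0.3493, 0.16]
tool_rot: [-0.476, 0.249, -0.39, 0.748]
contact_force: [0.8, 0.3, 0.1]
finger_gap: 0.085
```

```bash
python3 - <<'E'
from h import *
R=pose([0,0,0],34.7,25)[1]
todo(np.array([.3114,-.3497,.1610]),R)
E
```

```text
turn [ 0.    0.04 -0.02] shift [ 0.   -0.05 -0.01] f [0.8 0.3 0.1] p [ 0.3114 -0.3497  0.161 ] gap 0.085 t 5.1
```

Request:
{"api": "drive_tool", "payload": {
  "plan": "0 0 0 0 0 0 55; 0 0 0 0 0 0 55; 0 0 0 0 0 0 55; 0 0 0 0 0 0 55; 0 0 0 0 0 0 55; 0 0 0 0 0 0 55; 0 0 0 0 -0.1 0.05 55; 0 0 0 0 -0.1 0.05 55",
  "newtons": 100
}}

```text
time_s: 5.77
position: [0.3113, -0.349, 0.165]
tool_rot: [-0.476, 0.249, -0.389, 0.748]
contact_force: [-0.7, 0.5, -2.5]
finger_gap: 0.0651
```

Request:
{"api": "drive_tool", "payload": {
  "plan": "0 0 0 0 -0.1 0.05 55; 0 0 0 0 -0.1 0.05 55; 0 0 0 0 -0.1 0.05 55; 0 0 0 0 -0.1 0.05 55; 0 0 0 0 0 0 55; 0 0 0 0 0 0 55"
}}

```text
time_s: 6.27
position: [0.3113, -0.3484, 0.1776]
tool_rot: [-0.477, 0.25, -0.389, 0.748]
contact_force: [0.1, -0.2, -2.7]
finger_gap: 0.0647
```

```bash
sed -i "s/'s3'/'s4'/;s/s3c/s4c/" m4.py; python3 m4.py
```

```text
{'time_s': 6.2667, 'joints': [1.0907, 0.2175, -0.1471, 2.1311, -0.5401, 0.8674, 0.3546], 'position': [0.3113, -0.3484, 0.1776], 'tool_rot': [-0.4766, 0.2495, -0.3891, 0.7478], 'contact_force': [0.0701, -0.1656, -2.7255], 'moment': [-0.406, 0.5541, 0.0223], 'finger_gap': 0.0647}
[[-0.053, -0.0429], [0.037, -0.0234]] 0.044503834943527144
```

View pics/s4c.png

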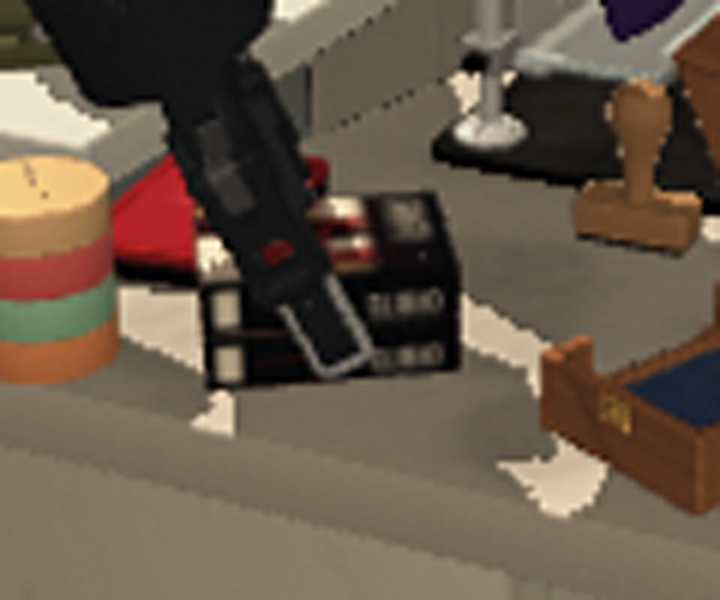

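```bash
cat > case.py <<'E'
from h import *
from scipy.optimize import least_squares
def near(q,hx,hy):  # signed distance to rectangle outline
    dx=abs(q[:,0])-hx;dy=abs(q[:,1])-hy
    return np.where((dx>0)&(dy>0),np.hypot(dx,dy),np.maximum(dx,dy))
for f in('top0','side0','s4'):
    c=dict(np.load(f'pics/{f}.npz'));C=cloud(c)
    zt=np.nanmedian(C[...,2][(abs(C[...,0]-.46)<.02)&(abs(C[...,1]+.22)<.02)])
    r=C[...,2]-zt
    P=C[(abs(r-.031)<.0022)&(abs(C[...,0]-.52)<.1)&(abs(C[...,1]+.28)<.1)][:,:2]
    def tf(p,P):
        a=p[2];return (P-p[:2])@np.array([[np.cos(a),-np.sin(a)],[np.sin(a),np.cos(a)]])
    p=np.array([.53,-.275,np.radians(65)])
    for k in range(6):
        tol=[.02,.012,.008,.006,.005,.005][k]
        d=lambda p,Q:np.maximum(abs(near(tf(p,Q),.052,.0385))-.003,0)   # wall centreline +-3
        Q=P[abs(near(tf(p,P),.052,.0385))<tol]
        Q=Q[tf(p,Q)[:,0]<.045]
        p=least_squares(lambda p:abs(near(tf(p,Q),.052,.0385)),p,loss='soft_l1',f_scale=.002).x
    q=tf(p,Q);print(f,'zt',zt.round(4),len(Q),p[:2].round(4),np.degrees(p[2]).round(2),'rms',np.sqrt((near(q,.052,.0385)**2).mean()).round(4),'front pct',np.percentile(q[q[:,0]<-.045][:,0],[2,98]).round(4),'sides',np.percentile(q[q[:,1]<-.03][:,1],[2,98]).round(4),np.percentile(q[q[:,1]>.03][:,1],[2,98]).round(4))
    # floor: z~.006
    B=C[(abs(r-.006)<.002)&(abs(C[...,0]-.52)<.1)&(abs(C[...,1]+.28)<.1)][:,:2];b=tf(p,B);b=b[(abs(b)<[.056,.042]).all(1)];print('  floor',np.percentile(b,[1,99],0).round(4).tolist(),len(b))
    L=C[(r>.045)&(r<.16)];b=tf(p,L[:,:2]);m=(abs(b[:,1])<.043)&(b[:,0]>-.02)&(b[:,0]<.11);L=L[m];print('  lid top z',L[:,2].max())
E
python3 case.py
```

```text
top0 zt 0.0003 148 [ 0.5098 -0.2761] 65.0 rms 0.0018 front pct [-0.0548 -0.0454] sides [-0.0412 -0.031 ] [0.0316 0.0412]
  floor [[-0.0484, -0.0373], [0.0333, 0.0411]] 844
  lid top z 0.14558652406843897case.py:20: RuntimeWarning: Mean of empty slice.
  q=tf(p,Q);print(f,'zt',zt.round(4),len(Q),p[:2].round(4),np.degrees(p[2]).round(2),'rms',np.sqrt((near(q,.052,.0385)**2).mean()).round(4),'front pct',np.percentile(q[q[:,0]<-.045][:,0],[2,98]).round(4),'sides',np.percentile(q[q[:,1]<-.03][:,1],[2,98]).round(4),np.percentile(q[q[:,1]>.03][:,1],[2,98]).round(4))
  ret = ret.dtype.type(ret / rcount)
Traceback (most recent call last):
  File "case.py", line 20, in <module>
    q=tf(p,Q);print(f,'zt',zt.round(4),len(Q),p[:2].round(4),np.degrees(p[2]).round(2),'rms',np.sqrt((near(q,.052,.0385)**2).mean()).round(4),'front pct',np.percentile(q[q[:,0]<-.045][:,0],[2,98]).round(4),'sides',np.percentile(q[q[:,1]<-.03][:,1],[2,98]).round(4),np.percentile(q[q[:,1]>.03][:,1],[2,98]).round(4))
                                                                                                                                                          ~~~~~~~~~~~~~^^^^^^^^^^^^^^^^^^^^^^^^^^^^^
IndexError: index -1 is out of bounds for axis 0 with size 0
```

Request:
{"api": "drive_tool", "payload": {
  "plan": "0 0 0 0 -0.3 0.15 55; 0 0 0 0 -0.6 0.3 55; 0 0 0 0 -0.8 0.38 55; 0 0 0 0 -0.8 0.38 55; 0 0 0 0 -0.7 0.3 55; 0 0 0 0 -0.3 0.15 55; 0 0 0 0 0 0 55"
}}

```text
time_s: 6.9
position: [0.3115, -0.3469, 0.2793]
tool_rot: [-0.476, 0.251, -0.388, 0.748]
contact_force: [-0.0, -0.3, -3.4]
finger_gap: 0.065
```

```bash
sed -i "s/zt=np.nanmedian.*/zt=np.float64(.0003 if f=='top0' else .0012)/;s/\.53,-\.275,np/.51,-.276,np/" case.py; python3 case.py
```

```text
top0 zt 0.0003 148 [ 0.5098 -0.2761] 65.0 rms 0.0018 front pct [-0.0548 -0.0454] sides [-0.0412 -0.031 ] [0.0316 0.0412]
  floor [[-0.0484, -0.0373], [0.0333, 0.0411]] 845
  lid top z 0.14558652406843897
side0 zt 0.0012 118 [ 0.5128 -0.277 ] 65.04 rms 0.0019 front pct [-0.0548 -0.0458] sides [-0.0409 -0.0307] [0.031  0.0421]
  floor [[-0.0543, -0.0413], [0.0511, 0.0382]] 532
  lid top z 0.14413077209069264
s4 zt 0.0012 118 [ 0.5125 -0.2772] 65.0 rms 0.0019 front pct [-0.0545 -0.0458] sides [-0.0414 -0.0316] [0.0306 0.0419]
  floor [[-0.054, -0.0414], [0.0516, 0.0375]] 537
  lid top z 0.14399599948823572
```

```bash
python3 - <<'E'
from h import *
s=st();a=np.radians(34.7);X=np.array([np.cos(a),np.sin(a)]);Y=np.array([-np.sin(a),np.cos(a)])
tp=np.array(s['position']);Rm=Ro.from_quat(s['tool_rot']).as_matrix();print('lean',np.degrees(np.arcsin(Rm[2,2])),'yaw of x-jaw',np.degrees(np.arctan2(Rm[1,0],Rm[0,0]))+90, 'roll',Rm[2,0])
for n,b in(('side',np.array([.0013,.0002])),('top',np.array([-.0014,.0004]))):
    c=snap(n,n+'5');C=cloud(c);q=C[...,:2]-b-tp[:2];qx=q@X;qy=q@Y;z=C[...,2]
    m=(abs(qx-.09)<.05)&(abs(qy)<.045)&(abs(z-.163)<.006)
    N,l,S,_=cv2.connectedComponentsWithStats(m.astype(np.uint8));m=l==1+S[1:,4].argmax()
    A=np.c_[qx[m],qy[m],np.ones(m.sum())];k=np.linalg.lstsq(A,z[m],rcond=None)[0]
    print(n,m.sum(),'slopes deg',np.degrees(k[:2]).round(2),'z@66mm',k@[.066,0,1],'x pct',np.percentile(qx[m],[1,99]).round(4),'y',np.percentile(qy[m],[1,50,99]).round(4),'z sd',z[m].std())
E
```

```text
{'time_s': 6.9, 'joints': [1.0867, 0.0612, -0.1394, 2.0592, -0.4884, 1.0768, 0.2322], 'position': [0.3115, -0.3469, 0.2793], 'tool_rot': [-0.4758, 0.2515, -0.3877, 0.7484], 'contact_force': [-0.0446, -0.3081, -3.3759], 'moment': [-0.4379, 0.514, -0.0493], 'finger_gap': 0.065}
lean 24.88304449442308 yaw of x-jaw 34.95725987478266 roll -0.00750589316161554
side 326 slopes deg [0.1  2.99] z@66mm 0.16374924871360622 x pct [0.0507 0.1106] y [-0.0441 -0.0141  0.0348] z sd 0.002136701892469874
top 1335 slopes deg [-0.31  0.25] z@66mm 0.16250651838420774 x pct [0.0512 0.1106] y [-0.0317  0.0012  0.0345] z sd 0.001355741946543691
```

```bash
cat >> h.py <<'E'
CASE=np.array([.5113,-.2769]);YAW=65.
Bt=np.array([0,.1736,-.0089])   # pile bottom centre in tool frame
FLAT=24.9
def wp(Nx,Nz,phi,yoff=0,yaw=None):
    "TCP pose with near bottom edge at (Nx,Nz) mm in case frame, far end up by phi"
    yaw=YAW if yaw is None else yaw
    _,R=pose([0,0,0],yaw,FLAT+phi);f=np.radians(phi);x=(Nx+46*np.cos(f))/1e3;z=(Nz+46*np.sin(f))/1e3
    a=np.radians(YAW);B=np.array([*(CASE+x*np.array([np.cos(a),np.sin(a)])+yoff/1e3*np.array([-np.sin(a),np.cos(a)])),z]);return B-R@Bt,R
def rows(p,R,n):
    s=bot.get_state();p0=np.array(s['position']);R0=Ro.from_quat(s['tool_rot']);w=(R0.inv()*Ro.from_matrix(R)).as_rotvec()
    todo(p,R,s)
    for k in range(n):
        Rk=R0*Ro.from_rotvec(w*k/n);d=Rk.inv().apply((p-p0)/n)/.025
        print(np.r_[np.degrees(w/n)/5,d].round(2))
def where():
    s=bot.get_state();R=Ro.from_quat(s['tool_rot']).as_matrix();B=np.array(s['position'])+R@Bt
    phi=np.degrees(np.arcsin(R[2,2]))-FLAT;yaw=np.degrees(np.arctan2(R[1,0],R[0,0]))+90;a=np.radians(YAW);q=B[:2]-CASE
    x=1e3*(q@[np.cos(a),np.sin(a)]);y=1e3*(q@[-np.sin(a),np.cos(a)]);f=np.radians(phi)
    print('N',round(x-46*np.cos(f),1),round(1e3*B[2]-46*np.sin(f),1),'farx',round(x+46*np.cos(f),1),'y',round(y,1),'phi',round(phi,2),'yaw',round(yaw,2),'roll',round(np.degrees(R[2,0]),2),'F',np.round(s['contact_force'],1),'t',round(s['time_s'],2),'j',np.round(s['joints'],2),'gap',round(s['finger_gap'],4))
E
python3 -c "
from h import *
where();rows(*wp(-90,80,12),8)"
```

```text
N -136.6 116.1 farx -44.6 y 121.0 phi -0.03 yaw 34.96 roll -0.59 F [ 0.2 -0.7 -3.2] t 7.0 j [ 1.09  0.06 -0.14  2.06 -0.49  1.08  0.23] gap 0.0649
turn [ 2.32 -5.22  2.99] shift [5.17 2.89 2.23] f [ 0.2 -0.7 -3.2] p [ 0.4512 -0.4057  0.2337] gap 0.0649 t 7.0
[ 0.29 -0.65  0.37  0.65  0.36  0.28]
[ 0.29 -0.65  0.37  0.67  0.35  0.23]
[ 0.29 -0.65  0.37  0.7   0.33  0.18]
[ 0.29 -0.65  0.37  0.71  0.31  0.14]
[ 0.29 -0.65  0.37  0.73  0.29  0.09]
[ 0.29 -0.65  0.37  0.74  0.27  0.04]
[ 0.29 -0.65  0.37  0.75  0.24 -0.01]
[ 0.29 -0.65  0.37  0.76  0.22 -0.06]
```

Request:
{"api": "drive_tool", "payload": {
  "plan": "0.29 -0.65 0.37 0.65 0.36 0.28 55; 0.29 -0.65 0.37 0.67 0.35 0.23 55; 0.29 -0.65 0.37 0.7 0.33 0.18 55; 0.29 -0.65 0.37 0.71 0.31 0.14 55; 0.29 -0.65 0.37 0.73 0.29 0.09 55; 0.29 -0.65 0.37 0.74 0.27 0.04 55; 0.29 -0.65 0.37 0.75 0.24 0 55; 0 0 0 0 0 0 55"
}}

```text
time_s: 7.67
position: [0.4344, -0.3962, 0.2234]
tool_rot: [-0.437, 0.118, -0.21, 0.867]
contact_force: [1.4, 0.0, -2.8]
finger_gap: 0.0651
```

```bash
python3 -c "
from h import *
where();rows(*wp(-80,65,12),5)"
```

```text
N -90.3 69.1 farx -0.0 y 17.5 phi 11.32 yaw 62.16 roll -1.17 F [ 1.4  0.  -2.8] t 7.67 j [ 1.04  0.47 -0.22  1.72 -0.51  1.26  0.57] gap 0.0651
turn [ 0.13 -0.6   0.15] shift [0.76 0.36 0.2 ] f [ 1.4  0.  -2.8] p [ 0.4555 -0.3966  0.2187] gap 0.0651 t 7.6667
[ 0.03 -0.12  0.03  0.15  0.07  0.04]
[ 0.03 -0.12  0.03  0.15  0.07  0.04]
[ 0.03 -0.12  0.03  0.15  0.07  0.04]
[ 0.03 -0.12  0.03  0.15  0.07  0.04]
[ 0.03 -0.12  0.03  0.15  0.07  0.03]
```

Request:
{"api": "drive_tool", "payload": {
  "plan": "0.03 -0.15 0.03 0.19 0.09 0.05 55; 0.03 -0.15 0.03 0.19 0.09 0.05 55; 0.03 -0.15 0.03 0.19 0.09 0.05 55; 0.03 -0.15 0.03 0.19 0.09 0.05 55; 0 0 0 0 0 0 55; 0 0 0 0 0 0 55"
}}

```text
time_s: 8.17
position: [0.4552, -0.3948, 0.2129]
tool_rot: [-0.435, 0.098, -0.192, 0.874]
contact_force: [0.3, -0.7, -3.2]
finger_gap: 0.0652
```

```bash
cat > chk.py <<'E'
from h import *
import sys
where();s=bot.get_state();R=Ro.from_quat(s['tool_rot']).as_matrix();tp=np.array(s['position'])
phi=np.degrees(np.arcsin(R[2,2]))-FLAT;yaw=np.degrees(np.arctan2(R[1,0],R[0,0]))+90
_,Rp=pose([0,0,0],yaw,phi)      # cols -Y, down, X in pile frame
B=tp+R@Bt
for n,b in(('side',np.array([.0013,.0002,.001])),('top',np.array([-.0014,.0004,.0004]))):
    c=snap(n,n+sys.argv[1]);C=cloud(c);q=(C-b-B)@np.stack([Rp[:,2],-Rp[:,0],-Rp[:,1]],1)
    m=(abs(q[...,0])<.06)&(abs(q[...,1])<.045)&(abs(q[...,2]-.044)<.004)
    N,l,S,_=cv2.connectedComponentsWithStats(m.astype(np.uint8));m=l==1+S[1:,4].argmax();Q=q[m]
    k=np.linalg.lstsq(np.c_[Q[:,:2],np.ones(len(Q))],Q[:,2],rcond=None)[0]
    print(n,len(Q),'slope deg',np.degrees(k[:2]).round(2),'z',k[2].round(4),'x',np.percentile(Q[:,0],[1,99]).round(4),'y',np.percentile(Q[:,1],[1,99]).round(4))
    f=Q[Q[:,0]>.02];print('   far part y',np.percentile(f[:,1],[1,99]).round(4),'yaw', cv2.minAreaRect((f[:,:2]*1000).astype(np.float32)))
E
python3 chk.py 6; python3 -c "
from h import *
rows(*wp(-70,50,12),4)"
```

```text
N -78.2 59.3 farx 11.8 y 1.8 phi 12.1 yaw 65.08 roll -0.26 F [ 0.3 -0.7 -3.2] t 8.17 j [ 1.03  0.52 -0.23  1.68 -0.51  1.26  0.6 ] gap 0.0652
side 308 slope deg [2.34 0.59] z 0.0461 x [-0.0459 -0.0154] y [-0.0397  0.0373]
turn [-0.02 -0.02 -0.05] shift [0.04 0.5  0.04] f [ 0.1  0.3 -2.7] p [ 0.4597 -0.3876  0.2037] gap 0.0647 t 8.2167
[-0.01 -0.   -0.01  0.01  0.12  0.01]
[-0.01 -0.   -0.01  0.01  0.12  0.01]
[-0.01 -0.   -0.01  0.01  0.12  0.01]
[-0.01 -0.   -0.01  0.01  0.12  0.01]Traceback (most recent call last):
  File "chk.py", line 13, in <module>
    f=Q[Q[:,0]>.02];print('   far part y',np.percentile(f[:,1],[1,99]).round(4),'yaw', cv2.minAreaRect((f[:,:2]*1000).astype(np.float32)))
                                          ~~~~~~~~~~~~~^^^^^^^^^^^^^^^
    return _quantile_unchecked(
        a, q, axis, out, overwrite_input, method, keepdims, weights)
    return _ureduce(a,
                    func=_quantile_ureduce_func,
    ...<5 lines>...
                    overwrite_input=overwrite_input,
                    method=method)
    r = func(a, **kwargs)
    result = _quantile(arr,
                       quantiles=q,
    ...<2 lines>...
                       out=out,
                       weights=wgt)
    slices_having_nans = np.isnan(arr[-1, ...])
                                  ~~~^^^^^^^^^
IndexError: index -1 is out of bounds for axis 0 with size 0
```

```bash
python3 - <<'E'
from h import *
s=bot.get_state();a=cv2.imread('pics/side6.png')[110:260,180:330];c=snap('top','top6');b=c['image'][105:225,220:340,::-1]
cv2.imwrite('pics/v10.png',np.hstack([cv2.resize(x,(400,400),interpolation=cv2.INTER_CUBIC) for x in(a,b)]))
# projected model into both cameras: pile top face corners & case rim corners
R=Ro.from_quat(s['tool_rot']).as_matrix();B=np.array(s['position'])+R@Bt;phi=np.arcsin(R[2,2])-np.radians(FLAT);yaw=np.degrees(np.arctan2(R[1,0],R[0,0]))+90
_,Rp=pose([0,0,0],yaw,np.degrees(phi));X,Y,Z=Rp[:,2],-Rp[:,0],-Rp[:,1]
al=np.radians(YAW);cx=np.array([np.cos(al),np.sin(al),0]);cy=np.array([-np.sin(al),np.cos(al),0]);C0=np.array([*CASE,0])
for n,(u0,v0,f) in dict(side6=(180,110,400/150),top6=(220,105,400/120)).items():
    c=dict(np.load(f'pics/{n}.npz'));T=np.linalg.inv(c['X']);b=np.array([.0013,.0002,.001]) if n[0]=='s' else np.array([-.0014,.0004,.0004])
    def pj(P):
        q=c['K']@(T[:3,:3]@(P+b)+T[:3,3]);return ((q[:2]/q[2]-[u0,v0])*f).round(0).astype(int).tolist()
    print(n,'pile top FL FR NL NR',[pj(B+X*i*.046+Y*j*.033+Z*.044) for i in(1,-1) for j in(1,-1)],'bottom NL NR',[pj(B-X*.046+Y*j*.033) for j in(1,-1)])
    print('  case rim front L R, hinge L R',[pj(C0+cx*i*.055+cy*j*.0415+[0,0,.031]) for i in(-1,1) for j in(1,-1)])
E
```

```text
side6 pile top FL FR NL NR [[219, 171], [278, 195], [132, 222], [190, 252]] bottom NL NR [[141, 269], [198, 301]]
  case rim front L R, hinge L R [[158, 289], [229, 329], [254, 251], [326, 285]]
top6 pile top FL FR NL NR [[157, 199], [207, 92], [303, 272], [350, 167]] bottom NL NR [[279, 276], [324, 175]]
  case rim front L R, hinge L R [[234, 276], [289, 155], [70, 201], [127, 81]]
```

View pics/v10.png

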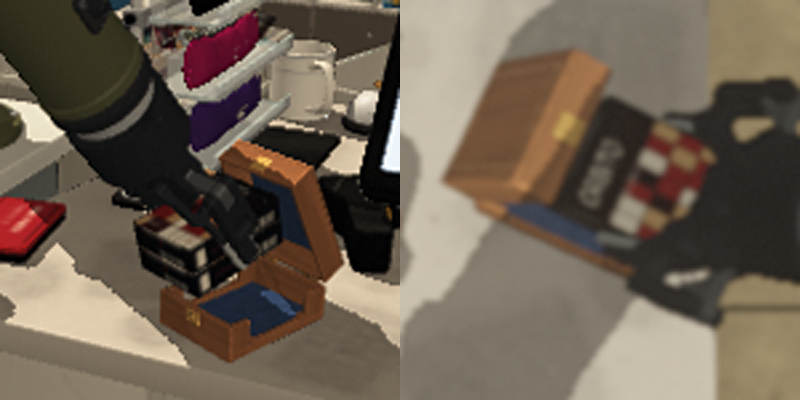

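```bash
python3 -c "
from h import *
rows(*wp(-62,46,12),5)"
```

```text
turn [-0.02 -0.02 -0.05] shift [0.04 0.83 0.21] f [-0.3 -0.7 -2.4] p [ 0.4631 -0.3803  0.1997] gap 0.0651 t 8.2667
[-0.   -0.   -0.01  0.01  0.17  0.04]
[-0.   -0.   -0.01  0.01  0.17  0.04]
[-0.   -0.   -0.01  0.01  0.17  0.04]
[-0.   -0.   -0.01  0.01  0.17  0.04]
[-0.   -0.   -0.01  0.01  0.17  0.04]
```

Request:
{"api": "drive_tool", "payload": {
  "plan": "0 0 -0.05 0.04 0.17 0.04 55; 0 0 0 0 0.17 0.04 55; 0 0 0 0 0.17 0.04 55; 0 0 0 0 0.17 0.04 55; 0 0 0 0 0.1 0.04 55; 0 0 0 0 0 0 55; 0 0 0 0 0 0 55"
}}

```text
time_s: 8.85
position: [0.4627, -0.3795, 0.2004]
tool_rot: [-0.436, 0.097, -0.195, 0.873]
contact_force: [0.7, -0.7, -2.6]
finger_gap: 0.065
```

```bash
python3 -c "
from h import *
where();rows(*wp(-43,33,12),6)"
```

```text
N -61.4 46.6 farx 28.6 y 0.4 phi 12.01 yaw 64.85 roll 0.03 F [ 0.7 -0.7 -2.6] t 8.85 j [ 1.01  0.52 -0.24  1.71 -0.52  1.22  0.6 ] gap 0.065
turn [-0.   -0.02  0.02] shift [0.03 0.88 0.26] f [ 0.7 -0.7 -2.6] p [ 0.4711 -0.3631  0.1867] gap 0.065 t 8.85
[-0.   -0.    0.    0.    0.15  0.04]
[-0.   -0.    0.    0.    0.15  0.04]
[-0.   -0.    0.    0.    0.15  0.04]
[-0.   -0.    0.    0.    0.15  0.04]
[-0.   -0.    0.    0.    0.15  0.04]
[-0.   -0.    0.    0.    0.15  0.04]
```

Request:
{"api": "drive_tool", "payload": {
  "plan": "0 0 0 0.02 0.15 0.05 55; 0 0 0 0 0.15 0.05 55; 0 0 0 0 0.15 0.05 55; 0 0 0 0 0.15 0.05 55; 0 0 0 0 0.14 0.05 55; 0 0 0 0 0.08 0.04 55; 0 0 0 0 0 0 55; 0 0 0 0 0 0 55"
}}

```text
time_s: 9.52
position: [0.4719, -0.3613, 0.1869]
tool_rot: [-0.436, 0.097, -0.195, 0.873]
contact_force: [-0.5, -0.2, -2.3]
finger_gap: 0.065
```

```bash
python3 -c "
from h import *
where();rows(*wp(-43,14,12),6)"
```

```text
N -41.0 33.2 farx 49.0 y -0.2 phi 12.02 yaw 64.87 roll 0.02 F [-0.5 -0.2 -2.3] t 9.52 j [ 0.99  0.52 -0.25  1.73 -0.53  1.17  0.59] gap 0.065
turn [-0.   -0.02  0.02] shift [ 0.    0.57 -0.52] f [-0.5 -0.2 -2.3] p [ 0.4711 -0.3631  0.1677] gap 0.065 t 9.5167
[-0.   -0.    0.    0.    0.09 -0.09]
[-0.   -0.    0.    0.    0.09 -0.09]
[-0.   -0.    0.    0.    0.09 -0.09]
[-0.   -0.    0.    0.    0.09 -0.09]
[-0.   -0.    0.    0.    0.09 -0.09]
[-0.   -0.    0.    0.    0.09 -0.09]
```

Request:
{"api": "drive_tool", "payload": {
  "plan": "0 0 0 0 0.09 -0.11 55; 0 0 0 0 0.09 -0.09 55; 0 0 0 0 0.09 -0.09 55; 0 0 0 0 0.09 -0.08 55; 0 0 0 0 0.09 -0.08 55; 0 0 0 0 0.09 -0.07 55; 0 0 0 0 0 0 55; 0 0 0 0 0 0 55"
}}

```text
time_s: 10.18
position: [0.4704, -0.3646, 0.1661]
tool_rot: [-0.436, 0.097, -0.195, 0.873]
contact_force: [0.3, 0.4, -1.7]
finger_gap: 0.065
```

```bash
python3 -c "
from h import *
where();rows(*wp(-44.3,11,6),7)
c=snap('side','s11');cv2.imwrite('pics/v11.png',cv2.resize(c['image'][140:260,210:330,::-1],(600,600),interpolation=cv2.INTER_CUBIC))"
```

```text
N -44.7 12.3 farx 45.3 y -0.5 phi 11.99 yaw 64.77 roll 0.03 F [ 0.3  0.4 -1.7] t 10.18 j [ 0.99  0.56 -0.25  1.74 -0.53  1.15  0.61] gap 0.065
turn [-1.2  -0.04  0.03] shift [-0.    0.3   0.61] f [ 0.3  0.4 -1.7] p [ 0.4775 -0.3495  0.1693] gap 0.065 t 10.1833
[-0.17 -0.01  0.   -0.    0.04  0.09]
[-0.17 -0.01  0.   -0.    0.04  0.09]
[-0.17 -0.01  0.   -0.    0.04  0.09]
[-0.17 -0.01  0.   -0.    0.04  0.09]
[-0.17 -0.01  0.   -0.    0.04  0.09]
[-0.17 -0.01  0.   -0.    0.04  0.09]
[-0.17 -0.01  0.   -0.    0.03  0.09]
```

View pics/v11.png

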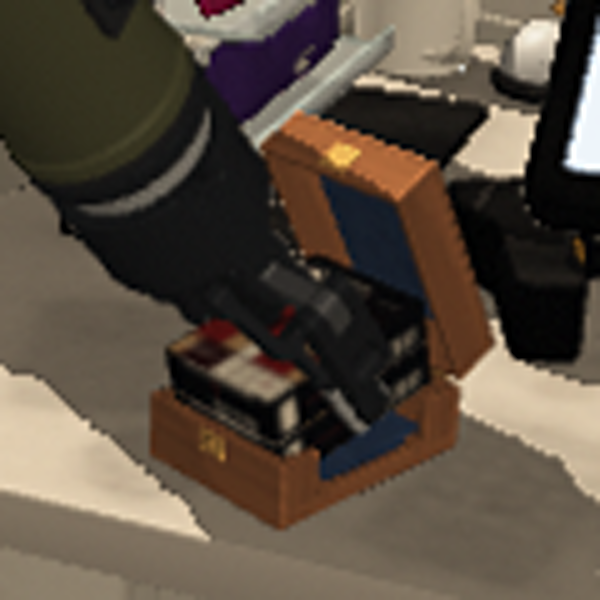

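Request:
{"api": "drive_tool", "payload": {
  "plan": "-0.17 0 0 0 0.04 0.08 55; -0.17 0 0 0 0.04 0.08 55; -0.17 0 0 0 0.04 0.08 55; -0.17 0 0 0 0.04 0.08 55; -0.17 0 0 0 0.04 0.08 55; -0.17 -0.02 0 0 0.04 0.08 55; -0.17 -0.02 0 0 0.04 0.08 55; 0 0 0 0 0 0 55"
}}

```text
time_s: 10.9
position: [0.4784, -0.3483, 0.1695]
tool_rot: [-0.486, 0.106, -0.188, 0.847]
contact_force: [1.1, -0.3, -2.9]
finger_gap: 0.0651
```

```bash
python3 -c "
from h import *
where();rows(*wp(-46,7,0),6)"
```

```text
N -44.5 10.8 farx 47.1 y -0.9 phi 5.41 yaw 65.05 roll 0.23 F [ 1.1 -0.3 -2.9] t 10.9 j [ 0.93  0.51 -0.23  1.77 -0.45  1.08  0.54] gap 0.0651
turn [-1.08  0.03  0.04] shift [-0.01  0.32  0.44] f [ 1.1 -0.3 -2.9] p [ 0.4838 -0.3358  0.1682] gap 0.0651 t 10.9
[-0.18  0.01  0.01 -0.    0.05  0.07]
[-0.18  0.01  0.01 -0.    0.05  0.07]
[-0.18  0.01  0.01 -0.    0.05  0.08]
[-0.18  0.01  0.01 -0.    0.05  0.08]
[-0.18  0.01  0.01 -0.    0.05  0.08]
[-0.18  0.01  0.01 -0.    0.05  0.08]
```

Request:
{"api": "drive_tool", "payload": {
  "plan": "-0.18 0 0.02 -0.02 0.05 0.07 55; -0.18 0 0.02 0 0.05 0.07 55; -0.18 0.01 0 0 0.05 0.07 55; -0.18 0.01 0 0 0.05 0.08 55; -0.18 0.01 0 0 0.05 0.08 55; -0.15 0 0 0 0.05 0.08 55; 0 0 0 0 0 0 55; 0 0 0 0 0 0 55"
}}

```text
time_s: 11.57
position: [0.4843, -0.3339, 0.168]
tool_rot: [-0.528, 0.117, -0.181, 0.821]
contact_force: [0.1, -0.6, -1.8]
finger_gap: 0.0648
```

```bash
python3 -c "
from h import *
where();rows(*wp(-46,5.5,0),4)"
```

```text
N -45.2 6.7 farx 46.8 y 0.6 phi -0.4 yaw 65.06 roll -0.06 F [ 0.1 -0.6 -1.8] t 11.57 j [ 0.86  0.48 -0.21  1.79 -0.38  1.02  0.45] gap 0.0648
turn [ 0.08  0.01 -0.02] shift [ 0.02  0.01 -0.09] f [ 0.1 -0.6 -1.8] p [ 0.4838 -0.3358  0.1667] gap 0.0648 t 11.5667
[ 0.02  0.   -0.    0.    0.   -0.02]
[ 0.02  0.   -0.    0.    0.   -0.02]
[ 0.02  0.   -0.    0.    0.   -0.02]
[ 0.02  0.   -0.    0.    0.   -0.02]
```

Request:
{"api": "drive_tool", "payload": {
  "plan": "0.08 0 0 0.02 0.02 -0.03 55; 0 0 0 0 0.04 -0.02 55; 0 0 0 0 0.04 -0.02 55; 0 0 0 0 0 0 55; 0 0 0 0 0 0 55"
}}

```text
time_s: 11.98
position: [0.4845, -0.3355, 0.1664]
tool_rot: [-0.524, 0.116, -0.182, 0.824]
contact_force: [0.7, 0.2, -3.0]
finger_gap: 0.0649
```

```bash
python3 -c "
from h import *
where()"
```

```text
N -45.0 5.2 farx 47.0 y -0.3 phi 0.13 yaw 65.02 roll -0.04 F [ 0.7  0.2 -3. ] t 11.98 j [ 0.86  0.49 -0.21  1.79 -0.38  1.02  0.46] gap 0.0649
```

Still no floor contact, so I'll lower in small steps and watch the force.

Request:
{"api": "drive_tool", "payload": {
  "plan": "0 0 0 0 0.04 -0.03 55; 0 0 0 0 0.04 -0.02 55; 0 0 0 0 0 0 55"
}}

```text
time_s: 12.23
position: [0.4845, -0.3362, 0.1663]
tool_rot: [-0.523, 0.116, -0.182, 0.824]
contact_force: [-0.3, 1.0, -3.2]
finger_gap: 0.065
```

```bash
python3 -c "
from h import *
where();c=snap('side','s12');
W=cloud(c);print(W.shape)
s=bot.get_state();R=Ro.from_quat(s['tool_rot']).as_matrix();B=np.array(s['position'])+R@Bt
a=np.radians(65);X=np.array([np.cos(a),np.sin(a)]);Y=np.array([-np.sin(a),np.cos(a)])
q=W[...,:2]-CASE-[.0013,.0002];x=q@X;y=q@Y;z=W[...,2]-.0012
for x0,x1 in((-.046,-.035),(-.035,-.02),(.0,.02),(.02,.04)):
  for y0,y1 in((-.03,-.01),(-.01,.01),(.01,.03)):
    m=(x>x0)&(x<x1)&(y>y0)&(y<y1)&(z<.06);print(x0,y0,m.sum(),np.round(np.nanmedian(z[m])*1e3,1) if m.any() else '')
"
```

```text
N -45.3 5.1 farx 46.7 y -0.6 phi 0.27 yaw 65.0 roll -0.06 F [-0.3  1.  -3.2] t 12.23 j [ 0.87  0.49 -0.21  1.78 -0.39  1.02  0.46] gap 0.065
(384, 512, 3)
-0.046 -0.03 78 43.6
-0.046 -0.01 79 42.4
-0.046 0.01 76 42.9
-0.035 -0.03 36 50.4
-0.035 -0.01 29 50.5
-0.035 0.01 30 50.3
0.0 -0.03 3 50.6
0.0 -0.01 23 -426.2
0.0 0.01 63 -424.2
0.02 -0.03 66 -423.6
0.02 -0.01 63 -422.6
0.02 0.01 49 -422.0
```

Request:
{"api": "drive_tool", "payload": {
  "plan": "0 0 0 0 0.08 -0.04 55; 0 0 0 0 0.04 -0.02 55"
}}

```text
time_s: 12.45
position: [0.4845, -0.3367, 0.1659]
tool_rot: [-0.522, 0.116, -0.182, 0.825]
contact_force: [-3.5, 1.0, 5.0]
finger_gap: 0.0652
```

```bash
python3 -c "
from h import *
where()"
```

```text
N -45.4 4.9 farx 46.6 y -0.7 phi 0.4 yaw 65.01 roll -0.09 F [-3.5  1.   5. ] t 12.45 j [ 0.87  0.49 -0.21  1.78 -0.39  1.02  0.47] gap 0.0652
```

Request:
{"api": "drive_tool", "payload": {
  "plan": "0 0 0 0 0 0 70; 0 0 0 0 0 0 80; 0 0 0 0 0 0 85; 0 0 0 0 0 0 85; 0 0 0 0 0 0 85; 0 0 0 0 0 0 85",
  "newtons": 20
}}

```text
time_s: 12.95
position: [0.4852, -0.3371, 0.1659]
tool_rot: [-0.522, 0.116, -0.183, 0.825]
contact_force: [-0.3, 0.2, 0.5]
finger_gap: 0.0851
```

Request:
{"api": "drive_tool", "payload": {
  "plan": "0 0 0 0 -0.2 0 85; 0 0 0 0 -0.4 -0.02 85; 0 0 0 0 -0.6 -0.1 85; 0 0 0 0 -0.8 -0.3 85; 0 0 0 0 -1 -0.3 85; 0 0 0 0 -1 -0.3 85; 0 0 0 0 -1 0 85; 0 0 0 0 -0.5 0 85"
}}

```text
time_s: 13.62
position: [0.4481, -0.4131, 0.2845]
tool_rot: [-0.521, 0.117, -0.18, 0.826]
contact_force: [0.4, -0.1, 0.4]
finger_gap: 0.0849
```

```bash
cat > lid.py <<'E'
from h import *
import sys
st();a=np.radians(65);X=np.array([np.cos(a),np.sin(a)]);Y=np.array([-np.sin(a),np.cos(a)])
for n,b in(('side',[.0013,.0002,.0012]),('top',[-.0014,.0004,.0003])):
    c=snap(n,n+sys.argv[1]);W=cloud(c)-b;q=W[...,:2]-CASE;x=q@X;y=q@Y;z=W[...,2]
    m=(abs(y)<.045)&(x>-.075)&(x<.12)&(z>.02)&(z<.16)
    if n=='top':
        l=m&(abs(y)<.036)&(z>.06);print('lid pts',l.sum(),'zmax',np.nanmax(z[l]) if l.any() else None)
        if l.sum()>20:
            k=np.polyfit(x[l],z[l],1);print('slope deg',np.degrees(np.arctan(k[0])),np.percentile(x[l],[1,99]))
    for x0 in np.arange(-.055,.06,.015):
        k=m&(x>x0)&(x<x0+.015)&(abs(y)<.03)
        if k.any():print(n,round(x0*1e3),k.sum(),np.percentile(z[k]*1e3,[5,50,95]).round(1))
E
python3 lid.py 13
```

```text
{'time_s': 13.6167, 'joints': [0.9561, 0.4013, -0.1674, 1.6326, -0.3597, 1.3006, 0.4918], 'position': [0.4481, -0.4131, 0.2845], 'tool_rot': [-0.5211, 0.1171, -0.1802, 0.826], 'contact_force': [0.4239, -0.0657, 0.4048], 'moment': [-0.3791, 0.1501, -0.0513], 'finger_gap': 0.0849}
side -55 321 [22.2 34.1 50.5]
side -40 93 [49.1 50.1 51.1]
side -25 95 [49.1 50.3 51.1]
side -10 85 [49.2 50.2 51.1]
side 5 228 [ 49.6 131.6 137.2]
side 20 173 [ 49.3 137.  141.8]
side 35 140 [ 49.2  93.5 109.2]
side 50 160 [38.  69.9 88.3]
lid pts 1156 zmax 0.14544873235771458
slope deg -50.143235102290355 [0.00660594 0.06893769]
top -55 172 [28.8 34.8 52. ]
top -40 222 [47.5 49.7 52. ]
top -25 221 [46.9 49.7 51.8]
top -10 218 [47.2 49.8 52.2]
top 5 346 [ 48.8 133.5 138.4]
top 20 263 [132.6 139.6 143. ]
top 35 206 [102.1 116.  129.5]
top 50 182 [72.4 85.5 99. ]
```

```bash
python3 - <<'E'
from h import *
W=cloud(dict(np.load('pics/top0.npz')));S=cloud(dict(np.load('pics/side0.npz')))
for C in(W,S):
    C=C.reshape(-1,3);q=C[:,:2]-CASE;a=np.radians(65);x=q@[np.cos(a),np.sin(a)];y=q@[-np.sin(a),np.cos(a)]
    for z0 in(.02,.12,.17,.3):
        m=(C[:,2]>z0)&(C[:,2]<.6)&~((abs(y)<.047)&(x<.09)&(x>-.07)&(C[:,2]<.16));d=np.hypot(x-.07,y);d[~m]=9;i=np.nanargmin(d);print(z0,'min dist',d[i].round(3),C[i].round(3))
s=bot.get_state();p=np.array(s['position']);R=pose([0,0,0],65,0)[1]
print('A');rows(np.array([.45,-.40,.35]),R,6)
E
```

```text
0.02 min dist 0.057 [ 0.598 -0.214  0.222]
0.12 min dist 0.057 [ 0.598 -0.214  0.222]
0.17 min dist 0.057 [ 0.598 -0.214  0.222]
0.3 min dist 0.076 [ 0.602 -0.169  0.3  ]
0.02 min dist 0.059 [ 0.6   -0.213  0.229]
0.12 min dist 0.059 [ 0.6   -0.213  0.229]
0.17 min dist 0.059 [ 0.6   -0.213  0.229]
0.3 min dist 0.08 [ 0.605 -0.165  0.302]
A
turn [-5.07  0.01 -0.05] shift [-0.17 -2.16  1.59] f [-0.5 -0.2  0.2] p [ 0.45 -0.4   0.35] gap 0.0851 t 13.7167
[-0.85  0.   -0.01 -0.03 -0.36  0.27]
[-0.85  0.   -0.01 -0.03 -0.38  0.24]
[-0.85  0.   -0.01 -0.03 -0.39  0.21]
[-0.85  0.   -0.01 -0.03 -0.41  0.18]
[-0.85  0.   -0.01 -0.03 -0.42  0.15]
[-0.85  0.   -0.01 -0.03 -0.43  0.12]
```

Request:
{"api": "drive_tool", "payload": {
  "plan": "-0.4 0 0 0 -0.8 0.3 40; -0.9 0 0 0 -0.8 0.25 20; -0.9 0 0 0 -0.7 0.2 0; -0.9 0 0 0 -0.5 0.15 0; -0.9 0 0 0 -0.3 0.1 0; -0.9 0 0 0 0 0 0; 0 0 0 0 0 0 0; 0 0 0 0 0 0 0"
}}

```text
time_s: 14.38
position: [0.4468, -0.4125, 0.3626]
tool_rot: [-0.689, 0.156, -0.147, 0.693]
contact_force: [0.6, -0.9, 0.6]
finger_gap: 0.0
```

```bash
python3 - <<'E'
from h import *
st();R=pose([0,0,0],65,0)[1];rows(np.array([.5177,-.2158,.355]),R,8)
E
```

```text
{'time_s': 14.3833, 'joints': [0.8003, 0.2639, -0.1175, 1.6089, 0.0321, 1.2844, 0.2465], 'position': [0.4468, -0.4125, 0.3626], 'tool_rot': [-0.6886, 0.1555, -0.1468, 0.6929], 'contact_force': [0.5855, -0.8731, 0.6111], 'moment': [0.063, 0.0094, -0.0309], 'finger_gap': 0.0}
turn [-0.04  0.06 -0.15] shift [-0.7   0.34  8.33] f [ 0.6 -0.9  0.6] p [ 0.5177 -0.2158  0.355 ] gap 0.0 t 14.3833
[-0.    0.01 -0.02 -0.09  0.04  1.04]
[-0.    0.01 -0.02 -0.09  0.04  1.04]
[-0.    0.01 -0.02 -0.09  0.04  1.04]
[-0.    0.01 -0.02 -0.09  0.04  1.04]
[-0.    0.01 -0.02 -0.09  0.04  1.04]
[-0.    0.01 -0.02 -0.09  0.04  1.04]
[-0.    0.01 -0.02 -0.09  0.04  1.04]
[-0.    0.01 -0.02 -0.09  0.04  1.04]
```

Request:
{"api": "drive_tool", "payload": {
  "plan": "0 0 -0.05 -0.1 0 0.9 0; 0 0 -0.05 -0.1 0 1 0; 0 0 -0.05 -0.1 0 1 0; 0 0 0 -0.1 0 1 0; 0 0 0 -0.1 0 1 0; 0 0 0 -0.1 0 1 0; 0 0 0 -0.1 0 1 0; 0 0 0 0 0 0.9 0"
}}

```text
time_s: 15.05
position: [0.5094, -0.2268, 0.3545]
tool_rot: [-0.681, 0.162, -0.151, 0.698]
contact_force: [0.1, 0.4, 0.2]
finger_gap: 0.0002
```

```bash
python3 - <<'E'
from h import *
st();R=pose([0,0,0],65,0)[1];rows(np.array([.5177,-.2158,.298]),R,4)
E
```

```text
{'time_s': 15.05, 'joints': [0.5998, 0.1754, -0.2462, 1.736, 0.021, 1.2542, -0.0969], 'position': [0.5094, -0.2268, 0.3545], 'tool_rot': [-0.6806, 0.1622, -0.1512, 0.6982], 'contact_force': [0.0643, 0.4147, 0.1546], 'moment': [-0.0742, -0.0294, -0.0647], 'finger_gap': 0.0002}
turn [-0.24 -0.12 -0.24] shift [0.16 2.27 0.49] f [0.1 0.4 0.2] p [ 0.5177 -0.2158  0.298 ] gap 0.0002 t 15.05
[-0.06 -0.03 -0.06  0.04  0.57  0.12]
[-0.06 -0.03 -0.06  0.04  0.57  0.13]
[-0.06 -0.03 -0.06  0.03  0.57  0.13]
[-0.06 -0.03 -0.06  0.03  0.57  0.13]
```

Request:
{"api": "drive_tool", "payload": {
  "plan": "-0.12 -0.06 -0.12 0.08 0 0.4 0; -0.12 -0.06 -0.12 0.08 0 0.3 0; 0 0 0 0 0 0 0; 0 0 0 0 0.4 0 0; 0 0 0 0 0.7 0 0; 0 0 0 0 0.7 0 0; 0 0 0 0 0.4 0 0; 0 0 0 0 0 0 0"
}}

```text
time_s: 15.72
position: [0.5198, -0.2136, 0.2923]
tool_rot: [-0.689, 0.155, -0.152, 0.692]
contact_force: [0.7, 0.4, 0.5]
finger_gap: -0.0
```

```bash
cat > w2.py <<'E'
from h import *
s=st();a=np.radians(65);q=np.array(s['position'])+.173*Ro.from_quat(s['tool_rot']).as_matrix()[:,1];d=q[:2]-CASE
print('tip in case x,y,z',(1e3*np.array([d@[np.cos(a),np.sin(a)],d@[-np.sin(a),np.cos(a)],q[2]])).round(1))
E
python3 w2.py
```

```text
{'time_s': 15.7167, 'joints': [0.5701, 0.2327, -0.256, 1.8008, 0.0613, 1.1208, -0.1435], 'position': [0.5198, -0.2136, 0.2923], 'tool_rot': [-0.689, 0.1549, -0.1519, 0.6916], 'contact_force': [0.6954, 0.4109, 0.5189], 'moment': [0.0322, 0.031, -0.0064], 'finger_gap': -0.0}
tip in case x,y,z [ 61.4  19.9 119.3]
```

Request:
{"api": "drive_tool", "payload": {
  "plan": "0 0 0 0 0 -0.2 0; 0 0 0 0 0 -0.2 0; 0 0 0 0 0 -0.2 0; 0 0 0 0 0 -0.2 0; 0 0 0 0 0 -0.2 0; 0 0 0 0 0 -0.2 0; 0 0 0 0 0 -0.2 0; 0 0 0 0 0 -0.2 0"
}}

```text
time_s: 16.38
position: [0.5009, -0.2565, 0.2947]
tool_rot: [-0.689, 0.155, -0.154, 0.691]
contact_force: [0.3, 0.0, -0.4]
finger_gap: -0.0004
```

```bash
python3 w2.py; python3 lid.py 14|tail -22
```

```text
{'time_s': 16.3833, 'joints': [0.6271, 0.2284, -0.2263, 1.799, 0.0542, 1.1217, -0.0585], 'position': [0.5009, -0.2565, 0.2947], 'tool_rot': [-0.6892, 0.1552, -0.1545, 0.6907], 'contact_force': [0.2754, 0.0454, -0.4321], 'moment': [0.0203, -0.0573, 0.0233], 'finger_gap': -0.0004}
tip in case x,y,z [ 14.4  18.3 121.7]
{'time_s': 16.3833, 'joints': [0.6271, 0.2284, -0.2263, 1.799, 0.0542, 1.1217, -0.0585], 'position': [0.5009, -0.2565, 0.2947], 'tool_rot': [-0.6892, 0.1552, -0.1545, 0.6907], 'contact_force': [0.2754, 0.0454, -0.4321], 'moment': [0.0203, -0.0573, 0.0233], 'finger_gap': -0.0004}
side -55 329 [22.2 34.2 50.2]
side -40 93 [49.1 50.2 51.3]
side -25 251 [ 49.6 113.5 121.3]
side -10 270 [ 49.4 124.5 152.7]
side 5 203 [ 49.3 132.4 158.1]
side 20 97 [ 49.   50.2 141.8]
side 35 56 [49.  50.  51.1]
side 50 32 [33.6 43.  46.1]
lid pts 0 zmax None
top -55 170 [28.9 35.2 51.9]
top -40 136 [47.2 50.1 52.1]
```

Request:
{"api": "drive_tool", "payload": {
  "plan": "0 0 0 0 -0.2 0 0; 0 0 0 0 -0.6 0 0; 0 0 0 0 -0.8 0 0; 0 0 0 0 -0.8 0 0; 0 0 0 0 -0.8 0 0; 0 0 0 0 0 0 0; 0 0 0 0 0 0 0; 0 0 0 0 0 0 0"
}}

```text
time_s: 17.15
position: [0.5012, -0.2549, 0.3787]
tool_rot: [-0.689, 0.155, -0.153, 0.691]
contact_force: [0.6, 0.2, 0.1]
finger_gap: -0.0001
```

Request:
{"api": "drive_tool", "payload": {
  "plan": "0 0 0 0 -0.3 -1 0; 0 0 0 0 0 -1 0; 0 0 0 0 0 -1 0; 0 0 0 0 0 -1 0; 0 0 0 0 0 -1 0; 0 0 0 0 0 -1 0; 0 0 0 0 0 -0.5 0; 0 0 0 0 0 0 0"
}}

```text
time_s: 17.82
position: [0.4307, -0.403, 0.3769]
tool_rot: [-0.687, 0.155, -0.146, 0.695]
contact_force: [-1.1, -0.4, -0.2]
finger_gap: 0.0
```

```bash
python3 lid.py 15; python3 -c "
import cv2,numpy as np
a=cv2.imread('pics/side15.png')[130:270,180:340];b=cv2.imread('pics/top15.png')[105:245,190:330]
cv2.imwrite('pics/v12.png',np.hstack([cv2.resize(x,(400,400),interpolation=cv2.INTER_CUBIC) for x in(a,b)]))"
```

```text
{'time_s': 17.8167, 'joints': [0.806, 0.2189, -0.1135, 1.6348, 0.0225, 1.3067, 0.2599], 'position': [0.4307, -0.403, 0.3769], 'tool_rot': [-0.6872, 0.1554, -0.1455, 0.6946], 'contact_force': [-1.0702, -0.3743, -0.1566], 'moment': [-0.0176, -0.0094, -0.0268], 'finger_gap': 0.0}
side -55 370 [23.  46.5 58.5]
side -40 89 [57.1 58.1 59. ]
side -25 87 [57.2 58.1 59.3]
side -10 87 [57.2 58.3 59.3]
side 5 86 [57.1 58.  59.2]
side 20 79 [56.8 58.1 59.1]
side 35 82 [57.4 58.3 59.2]
side 50 23 [56.6 57.9 59. ]
lid pts 120 zmax 0.06328579784522667
slope deg -0.2738181482821033 [-0.05205249  0.0534933 ]
top -55 222 [54.9 57.8 60. ]
top -40 226 [55.4 57.9 60.4]
top -25 222 [55.1 57.9 59.9]
top -10 225 [55.2 57.7 60.4]
top 5 226 [55.5 57.7 60.2]
top 20 226 [55.5 57.8 60. ]
top 35 222 [55.3 57.9 60.1]
top 50 96 [34.3 57.5 59.6]
```

View pics/v12.png

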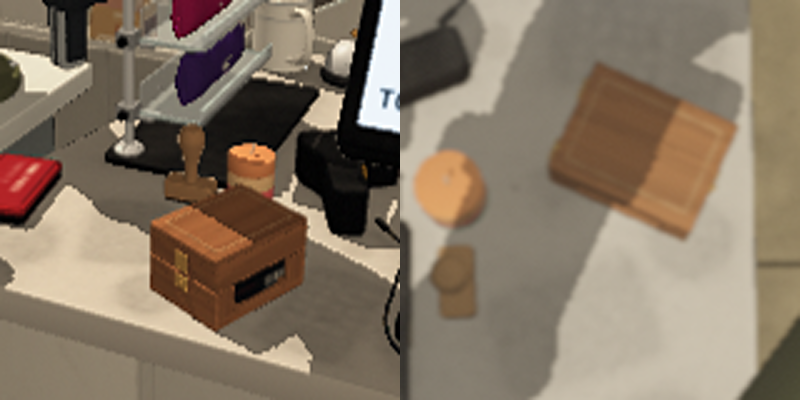

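The lid is fully shut: its top is level at 58 mm, as specified. The stamp and candle stand where they were and the robot is clear, so I'm handing in.

Request:
{"api": "drive_tool", "payload": {
  "plan": "0 0 0 0 0 0 0; 0 0 0 0 0 0 0; 0 0 0 0 0 0 0; 0 0 0 0 0 0 0; 0 0 0 0 0 0 0; 0 0 0 0 0 0 0"
}}

```text
time_s: 18.42
position: [0.4378, -0.3924, 0.3771]
tool_rot: [-0.686, 0.149, -0.141, 0.698]
contact_force: [-0.9, 0.3, 0.3]
finger_gap: -0.0002
```

```bash
python3 -c "
from h import *
s=st();print(abs(np.array(s['joint_vel'])).max());print(bot.finish_job())"
```

```text
{'time_s': 18.4167, 'joints': [0.7955, 0.2157, -0.1238, 1.6384, 0.0182, 1.3072, 0.2567], 'position': [0.4378, -0.3924, 0.3771], 'tool_rot': [-0.6864, 0.1491, -0.1405, 0.6978], 'contact_force': [-0.8867, 0.3246, 0.261], 'moment': [-0.0629, -0.0474, -0.0003], 'finger_gap': -0.0002}
0.008659897416344963
the job is handed in; nothing more can be done
None
```

Both card games are packed in the case with the lid shut, and I handed the job in at 18.4 s; the first pick failed and had to be redone.

**First pick:** I gripped about 4 mm too high, so only the upper game came up and the lower one shifted about 9 mm on the counter. I set the upper game back squarely on it, then gripped lower and harder (100 N). After that both lifted together as a pile.

**Packing:** The pile went in under the lid tilted 12°, near end down along the front wall to about 12 mm while the far end was still at about 31.4 mm, just above the 31 mm rim. I then lowered it flat until it touched the floor (about 8 N), let go, and pushed the lid with closed fingers until it sank shut.

**Last checks:**
- **Pile:** it lay flat before the lid closed, with its top at about 50 mm all along in both cameras, as expected.
- **Lid:** it is fully shut, its top level at 58 mm, matching the specified height.
- **Candle and stamp:** both stood in place in the last pictures. I judged this by eye and did not measure them again.
- **Robot:** it was clear of everything and practically still (fastest joint under 0.01 rad/s).

The two fixed cameras disagreed by about 3 mm in x, so I used the average of the two for the case position.

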